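Lay out the tea cups and sugar

TASK

Set the table for tea: stand each cup upright in the middle of the saucer of its own colour, and the white sugar pot in the middle of the square cork coaster. Set every piece down before letting go of it (do not drop it or knock it over), and leave the honey jar and the milk jug where they stand.

Things in the scene. Friction and masses are not known exactly. Their poses are not given: they have to be found in the camera images.
- cup_blue: loose blue cup, open on top: straight round wall 60 mm across from 14 mm up to the rim at 62 mm (foot 52 mm across), wall 4 mm, about 0.16 kg. Ear handle at +y, 7 mm thick, reaching 54 mm from the axis, 14 to 54 mm up; else the wall is free, so grip it from above across x. Starts upright on the counter. Origin: centre of its underside; z up its axis.
- cup_yellow: loose yellow cup, open on top: straight round wall 60 mm across from 14 mm up to the rim at 62 mm (foot 52 mm across), wall 4 mm, about 0.16 kg. Ear handle at +y, 7 mm thick, reaching 54 mm from the axis, 14 to 54 mm up; else the wall is free, so grip it from above across x. Starts upright on the counter. Origin: centre of its underside; z up its axis.
- cup_green: loose green cup, open on top: straight round wall 60 mm across from 14 mm up to the rim at 62 mm (foot 52 mm across), wall 4 mm, about 0.16 kg. Ear handle at +y, 7 mm thick, reaching 54 mm from the axis, 14 to 54 mm up; else the wall is free, so grip it from above across x. Starts upright on the counter. Origin: centre of its underside; z up its axis.
- sugar_pot: loose white lidded sugar pot with a lilac band: round, straight wall 60 mm across from 6 to 46 mm up, lid (part of it, does not come off) rising to a small knob whose top is 65 mm up, no handles, about 0.25 kg. Stands upright on the counter at the start. Origin: centre of its underside; z up.
- saucer_blue: blue saucer with a white disc 66 mm across in its middle, fixed to the counter: round, 116 mm across the rim, rim 13 mm high, flat inner floor 6 mm above the counter and about 80 mm across, on which a cup stands. Origin: centre of its underside, on the counter; z up.
- saucer_yellow: yellow saucer with a white disc 66 mm across in its middle, fixed to the counter: round, 116 mm across the rim, rim 13 mm high, flat inner floor 6 mm above the counter and about 80 mm across, on which a cup stands. Origin: centre of its underside, on the counter; z up.
- saucer_green: green saucer with a white disc 66 mm across in its middle, fixed to the counter: round, 116 mm across the rim, rim 13 mm high, flat inner floor 6 mm above the counter and about 80 mm across, on which a cup stands. Origin: centre of its underside, on the counter; z up.
- coaster: square brown cork coaster, 100 x 100 mm, flat, 6 mm thick, fixed to the counter. Origin: centre of its underside, on the counter; z up, x and y along its edges.
- honey_jar: bystander: amber glass honey jar with a red lid, 56 mm across, 72 mm high, standing beyond the work on the robot's right. Origin: centre of its underside; z up.
- milk_jug: bystander: open white milk jug, 72 mm across, 72 mm high, handle to +y reaching 58 mm from the axis, standing beyond the work. Origin: centre of its underside; z up.

How it is judged (in metres and radians):
At the end, for the whole second after the job is handed in: Each cup on its colour's saucer and the sugar pot on the coaster: centred within 12 mm, upright within 0.08 rad, fully down (underside 3 to 10 mm above that of its place), at rest and released; honey jar and milk jug within 20 mm of where they began (horizontal distance between cup_blue and saucer_blue below 0.012 m and z of cup_blue in the frame of saucer_blue between 0.003 and 0.01 m and angle between each of cup_blue, cup_yellow, cup_green, sugar_pot's own z axis and vertical below 0.08 rad and linear speed of each of cup_blue, cup_yellow, cup_green, sugar_pot below 0.01 m/s and angular speed of each of cup_blue, cup_yellow, cup_green, sugar_pot below 0.1 rad/s and contact force between each of cup_blue, cup_yellow, cup_green, sugar_pot and the fingers below 0.1 N and horizontal distance between cup_yellow and saucer_yellow below 0.012 m and z of cup_yellow in the frame of saucer_yellow between 0.003 and 0.01 m and horizontal distance between cup_green and saucer_green below 0.012 m and z of cup_green in the frame of saucer_green between 0.003 and 0.01 m and horizontal distance between sugar_pot and coaster below 0.012 m and z of sugar_pot in the frame of coaster between 0.003 and 0.01 m and distance of each of honey_jar, milk_jug from where it was at the start of the episode below 0.02 m); the robot touches nothing.
It fails at once if a cup or the sugar pot is let go while its underside is more than 30 mm above the counter (dropped) ((height (world z) of cup_blue above 0.03 m and contact force between cup_blue and the arm below 0.05 N and contact force between cup_blue and the fingers below 0.05 N) or (height (world z) of cup_yellow above 0.03 m and contact force between cup_yellow and the arm below 0.05 N and contact force between cup_yellow and the fingers below 0.05 N) or (height (world z) of cup_green above 0.03 m and contact force between cup_green and the arm below 0.05 N and contact force between cup_green and the fingers below 0.05 N) or (height (world z) of sugar_pot above 0.03 m and contact force between sugar_pot and the arm below 0.05 N and contact force between sugar_pot and the fingers below 0.05 N)).
It fails at once if a cup or the sugar pot is knocked over (tilted more than 0.6 rad) (angle between any of cup_blue, cup_yellow, cup_green, sugar_pot's own z axis and vertical above 0.6 rad).
It fails at once if the honey jar or the milk jug is moved more than 20 mm (distance of any of honey_jar, milk_jug from where it was at the start of the episode above 0.02 m).
It also fails if it takes over 104 s, if anything falls off the work surface, if the arm or the gripper's body presses on something with over 40 N, if the wrist force passes 120 N, or if a joint passes its speed limit or range.

ROBOT

A 6-joint arm with a two-finger parallel gripper is mounted at the origin on the work surface. World frame = base frame: x ahead of the robot, y to its left, z up, the work surface at z = 0. Lengths are in mm, angles in degrees, forces in N, time in s.
With the tool pointing down it reaches from about 300 to 850 mm from the base axis. Payload 4.2 kg.
Tool frame: the origin (TCP) lies between the finger pads; the fingertips stand 22 mm ahead of it and the grasp point (between the pads) lies 3 mm ahead of it; z points along the fingers, y is the direction in which the jaws open and shut (so a half turn about z gives the same grasp; the last joint's range is limited). The gripper opens to 91 mm and grips with 3 to 60 N. Pads are 32 mm wide; open, the fingers measure 118 mm over their backs; the gripper's body (76 mm by 178 mm) begins 60 mm behind the grasp point.
Start: joints at [-71.849, 18.312, 89.639, -0, 72.044, -1.146], TCP at [190.022, -542.708, 235.976] pointing down, gripper open.
Joint ranges: [-177.97, 177.97], [-48.28, 115.42], [12.27, 149.76], [-77.06, 257.06], [2.81, 150.46], [-146.56, 146.56]. Speed limits (degrees/s): [147.25, 147.25, 180, 180, 180, 180].

INTERFACE

Orientations are given as [roll, pitch, yaw] about the fixed x, y, z axes, in that order (R = Rz(yaw) Ry(pitch) Rx(roll)).
In Python, from workcell import * gives the robot as it stands.
- The arm moves only by the shell command python3 -m jog 'ROWS' [OPENING] [FORCE]. ROWS is text: rows parted by semicolons, each of 6 numbers parted by spaces: the shift along the tool's x, y, z in units of 0.5 m (1.0 is 0.5 m), then the turn, a rotation vector about the tool's x, y, z in units of pi/2 rad (1.0 is pi/2 rad). A call has 1 to 20 rows; each row is the pose to reach, as a shift and turn from the pose measured when the call began, along the tool's axes at that moment; what a row does not reach only later rows make up. A row lasts 1/12 s, in which the tool goes at most 41.7 mm and 7.16 degrees, less where a joint would pass 70% of its speed; a pose out of reach is approached as far as the arm can. A call with a number of a shift or a turn outside -1 to 1 is refused whole. A call with a gripper value outside its range is refused whole. OPENING is the opening, from -1 (shut) to 1 (fully open), set as the call begins (- or left out, the last holds). The fingers move at their own pace and stop on an object; FORCE is the grip in N (left out, the last holds). Time passes only in rows, so rows that repeat a pose let the fingers close. It gives the time, the measured TCP pose, the force and the opening at its end, in the units of the state.
- state(): the state, without advancing time (a new reading comes with each control period).
- grab_frame(name): name is "scene" or "top" or "wrist"; returns the picture (420x560x3 uint8, red, green, blue); there is no depth.
- calibration(name): a dict with "mtx" (3x3 intrinsics, pixels), "rvec" (rotation vector, rad) and "tvec" (3), from world to camera coordinates, as OpenCV has them. Camera axes: x right, y down, z forward; pixel columns grow to the right and rows downward; lengths in mm; the calibration is good to about 2 mm. A picture is of the moment at which its call begins: read the wrist's pose just before it. calibration takes no time and is no camera call; for the wrist camera it gives the pose at the moment of the call.
- job_done(): hands the job in, once; it reports no verdict.
Trained networks look in the newest picture that a camera, given by its name, has taken for a name from the list of things; names that differ only in an ending like _2 or _b are one class to them, and where a whole thing is asked for, a point or a joint stands for the part that bears it (a point fixed in the world has none). Each returns a list of dicts, best first, with "confidence" (0 to 1); they miss things now and then, are a little off and sometimes report something else, mostly with a low value. They report only what shows in the picture. A call takes as long as a camera call.
- spot_in(query, camera): "rect" ([left, top, right, bottom] in pixels, round what is visible of it).
- tip_of(query, camera): "location" ([column, row] in pixels: a listed point, or the origin of a listed thing).
The state is a dict: "time_s": time; "qpos": joint angles; "qvel": joint speeds; "effort": joint torques, N m; "ee_pos": TCP position; "ee_rot": TCP orientation; "force": force on the tool from outside, world axes, zero at the start; "torque": the same for the moment, N m; "gripper_width": finger opening in mm.
Only numpy, scipy, OpenCV 4.12 (cv2) and the standard library are available. Lean on these libraries where they do the work, as an engineer would, in place of code of your own. Each camera call takes 0.05 s, during which the arm holds its last target. There are 200 camera calls.

## Working session

There is one attempt and no reset: what is moved stays moved. The work goes in short steps, Python scripts to look and compute and a shell command to move; the robot and the scene stay as the last step left them, time stands still between calls to the robot, and variables do not carry over. Pictures are saved under pics/ and viewed, about 12 in all and at most 16, crops included, and the job is handed in when it is done.

```bash
mkdir -p pics; ls; cat > h.py <<'E'
from workcell import *
import numpy as np, cv2
from scipy.spatial.transform import Rotation as R
def ray(cam,px,z,cal=None):
    c=cal or calibration(cam); K=np.array(c["mtx"],float); Rm=cv2.Rodrigues(np.array(c["rvec"],float))[0]; t=np.array(c["tvec"],float).ravel()
    d=Rm.T@np.linalg.inv(K)@np.array([px[0],px[1],1.]); o=-Rm.T@t
    return o+d*(z-o[2])/d[2]
def proj(cam,P,cal=None):
    c=cal or calibration(cam)
    return cv2.projectPoints(np.array(P,float).reshape(-1,3),np.array(c["rvec"],float),np.array(c["tvec"],float),np.array(c["mtx"],float),None)[0].reshape(-1,2)
def rows(target,yaw=None):
    """shift in tool units and yaw turn to reach TCP target"""
    s=state(); Rm=R.from_euler('xyz',s["ee_rot"],degrees=True)
    sh=Rm.inv().apply(np.array(target)-s["ee_pos"])/500
    out=np.zeros(6); out[:3]=sh
    if yaw is not None:
        T=R.from_euler('xyz',[180,0,yaw],degrees=True); out[3:]=(Rm.inv()*T).as_rotvec()/(np.pi/2)
    return np.round(out,4)
E
python3 - <<'E'
from h import *
s=state(); print(s)
for cam in("top","scene"):
    im=grab_frame(cam); cv2.imwrite(f"pics/{cam}0.png",im[:,:,::-1])
    for n in "cup_blue cup_yellow cup_green sugar_pot saucer_blue saucer_yellow saucer_green coaster honey_jar milk_jug".split():
        print(cam,n)
        for r in tip_of(n,cam)[:2]: print("  ",r, np.round(ray(cam,r["location"],0),0))
E
```

```text
pics
{'time_s': 0.0, 'qpos': array([-7.18486192e+01,  1.83504770e+01,  8.97076375e+01, -1.74028572e-03,
        7.20440253e+01, -1.14513880e+00]), 'qvel': array([ 0.01663668, -0.05372788, -0.06158167,  0.05551363,  0.03441647,
        0.02690571]), 'effort': array([-2.69480741e-03, -4.12472820e+01, -2.31976801e+01,  7.25326454e-02,
        4.57191258e-02, -1.30689041e-04]), 'ee_pos': array([ 189.86263564, -542.2406355 ,  235.12358074]), 'ee_rot': array([-1.79897847e+02, -3.87042036e-04,  1.92970572e+01]), 'force': array([0.70364664, 0.39767457, 0.53783338]), 'torque': array([-1.61455559e-05,  9.12422066e-03, -5.20072686e-02]), 'gripper_width': 91.07720834815522}
top cup_blue
   {'location': [307.5, 258.5], 'confidence': 0.95} [456. -79.   0.]
top cup_yellow
   {'location': [374.9, 274.2], 'confidence': 0.56} [ 412. -263.    0.]
top cup_green
   {'location': [230.2, 195.3], 'confidence': 0.72} [633. 135.   0.]
top sugar_pot
   {'location': [238.8, 255.0], 'confidence': 0.86} [466. 110.   0.]
top saucer_blue
   {'location': [136.7, 228.5], 'confidence': 0.56} [541. 396.   0.]
top sauce
[... 865 characters left out ...]
onfidence': 0.8} [457. 116.   0.]
scene saucer_blue
   {'location': [361.9, 151.6], 'confidence': 0.72} [542. 392.   0.]
scene saucer_yellow
   {'location': [254.9, 255.5], 'confidence': 0.86} [ 636. -152.   -0.]
scene saucer_green
   {'location': [145.0, 292.5], 'confidence': 0.58} [ 542. -420.    0.]
scene coaster
   {'location': [304.6, 145.8], 'confidence': 0.9} [386. 276.   0.]
   {'location': [254.1, 256.5], 'confidence': 0.55} [ 637. -155.    0.]
scene honey_jar
   {'location': [213.2, 296.5], 'confidence': 0.89} [ 664. -304.    0.]
   {'location': [143.6, 295.1], 'confidence': 0.41} [ 546. -426.    0.]
scene milk_jug
   {'location': [337.6, 254.7], 'confidence': 0.8} [781.   8.  -0.]
```

View pics/top0.png

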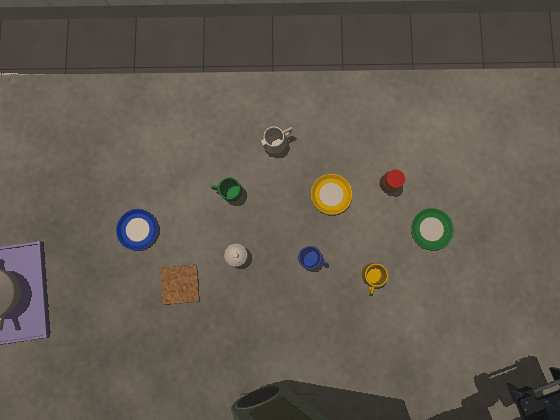

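View pics/scene0.png

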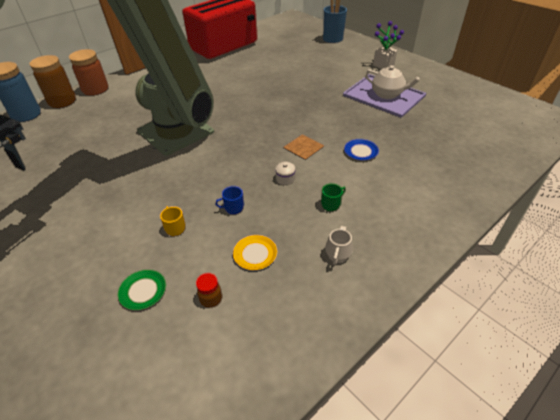

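The top view has +x up and +y left. The cups are blue (311,258), yellow (376,275) and green (231,188), with the pot at (236,255). The saucers are blue (137,229), green (432,229) and yellow (331,194), and the coaster is at (180,284). The blue handle points right and slightly down, the yellow one down, and the green one left. The scene view agrees with this.

```bash
python3 - <<'E'
from h import *
im=cv2.imread("pics/top0.png"); hsv=cv2.cvtColor(im,cv2.COLOR_BGR2HSV)
def blob(mask,near,r=32):
    m=np.zeros_like(mask); cv2.circle(m,near,r,255,-1); m=cv2.bitwise_and(m,mask)
    n,l,st,c=cv2.connectedComponentsWithStats(m); k=1+np.argmax(st[1:,4]); 
    cs,_=cv2.findContours((l==k).astype(np.uint8),cv2.RETR_EXTERNAL,cv2.CHAIN_APPROX_NONE)
    return c[k],st[k],cv2.fitEllipse(max(cs,key=len))
sat=cv2.inRange(hsv,(0,110,40),(180,255,255)); wh=cv2.inRange(hsv,(0,0,150),(180,90,255))
for n,p in dict(saucer_blue=(137,229),saucer_green=(432,229),saucer_yellow=(331,194)).items():
    c,st,e=blob(wh,p,24); c2,st2,e2=blob(sat,p,30)
    print(n,"disc",np.round(ray("top",e[0],6),1),"rim",np.round(ray("top",e2[0],13),1),e2[1])
c,st,e=blob(cv2.inRange(hsv,(3,90,40),(25,255,255)),(180,284),34)
print("coaster",np.round(ray("top",c,6),1),st)
E
python3 - <<'E'
from h import *
for t,y in(((415,-259,220),-15),):print(rows(t,y))
E
```

```text
saucer_blue disc [539.1 392.7   6. ] rim [538.6 392.4  13. ] (39.52592086791992, 41.268638610839844)
saucer_green disc [ 535.2 -419.2    6. ] rim [ 534.5 -419.4   13. ] (39.67035675048828, 41.74787521362305)
saucer_yellow disc [ 633.7 -146.6    6. ] rim [ 633.1 -146.6   13. ] (40.308021545410156, 41.11701202392578)
coaster [387.5 270.7   6. ] [ 161  265   39   40 1367]
[ 6.121e-01 -3.868e-01  3.190e-02  1.000e-04 -0.000e+00  3.811e-01]
```

```bash
python3 -m jog '0.612 -0.387 0.032 0 0 0.381;0.612 -0.387 0.032 0 0 0.381;0.612 -0.387 0.032 0 0 0.381;0.612 -0.387 0.032 0 0 0.381;0.612 -0.387 0.032 0 0 0.381;0.612 -0.387 0.032 0 0 0.381;0.612 -0.387 0.032 0 0 0.381;0.612 -0.387 0.032 0 0 0.381;0.612 -0.387 0.032 0 0 0.381;0.612 -0.387 0.032 0 0 0.381;0.612 -0.387 0.032 0 0 0.381;0.612 -0.387 0.032 0 0 0.381;0.612 -0.387 0.032 0 0 0.381;0.612 -0.387 0.032 0 0 0.381' 1 25
python3 - <<'E'
from h import *
cal=calibration("wrist"); s=state(); print(s["ee_pos"],s["ee_rot"])
im=grab_frame("wrist"); cv2.imwrite("pics/w1.png",im[:,:,::-1])
for r in tip_of("cup_yellow","wrist")[:2]: print(r,ray("wrist",r["location"],0,cal))
for z in (0,40,62): print(z,proj("wrist",[[415,-259,z]],cal))
E
```

```text
time_s: 2.27
ee_pos: [414.1, -260.1, 220.0]
ee_rot: [180.0, -0.0, -15.1]
force: [-0.5, 0.6, 0.1]
gripper_width: 91.1
[ 414.12820225 -260.14924938  220.01917373] [ 1.79979927e+02 -3.50647923e-03 -1.51262807e+01]
{'location': [272.0, 189.1], 'confidence': 0.86} [ 414.32145773 -253.51709333    0.        ]
{'location': [122.9, 191.9], 'confidence': 0.43} [457.26143771 -80.66760793   0.        ]
0 [[276.29556939 187.38123529]]
40 [[276.28298651 194.18828945]]
62 [[276.27473977 198.64958945]]
```

View pics/w1.png

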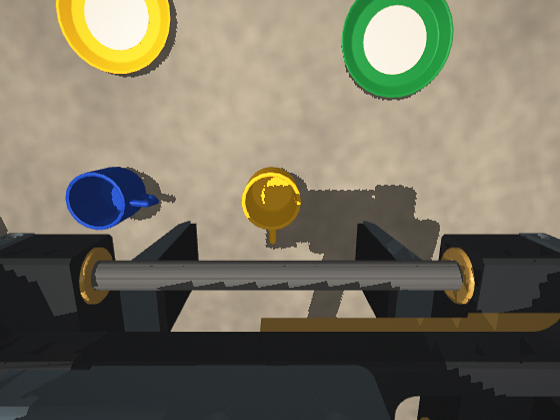

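The yellow cup's rim is centred at about (271,199) and its handle points straight down in the image, so the yaw is right. From here the other cups' rims can be measured too.

```bash
python3 - <<'E'
from h import *
p=ray("wrist",(271,199),62);print(p, ray("wrist",(272,189),0)); print("saucers",ray("wrist",(395,40),6))
print(rows([p[0],p[1],42],-15)); 
E
```

```text
[ 416.11121104 -253.68043132   62.        ] [ 414.53215475 -253.40182323    0.        ]
saucers [ 535.40961273 -420.21176501    6.        ]
[ 4.00e-04 -1.34e-02  3.56e-01  2.00e-04 -0.00e+00 -1.40e-03]
```

```bash
python3 -m jog '0.001 -0.013 0.06 0 0 0;0.001 -0.013 0.12 0 0 0;0.001 -0.013 0.18 0 0 0;0.001 -0.013 0.24 0 0 0;0.001 -0.013 0.3 0 0 0;0.001 -0.013 0.33 0 0 0;0.001 -0.013 0.356 0 0 0;0.001 -0.013 0.356 0 0 0;0.001 -0.013 0.356 0 0 0;0.001 -0.013 0.356 0 0 0'
python3 -m jog '0 0 0 0 0 0;0 0 0 0 0 0;0 0 0 0 0 0;0 0 0 0 0 0;0 0 0 0 0 0;0 0 0 0 0 0;0 0 0 0 0 0;0 0 0 0 0 0' -1 25
python3 -c "
from h import *
s=state();p=s['ee_pos'];print(rows([p[0],p[1],p[2]+90]),rows([633.5,-146.6,138]))"
```

```text
time_s: 3.2
ee_pos: [416.8, -254.7, 42.8]
ee_rot: [180.0, -0.1, -15.2]
force: [-0.1, -1.0, -0.0]
gripper_width: 91.4
time_s: 3.87
ee_pos: [416.9, -254.8, 43.1]
ee_rot: [180.0, -0.1, -15.2]
force: [-1.2, 0.5, 4.1]
gripper_width: 58.7
[ 0.0003  0.0002 -0.18    0.      0.      0.    ] [ 0.3618 -0.322  -0.1894  0.      0.      0.    ]
```

```bash
python3 -m jog '0 0 -0.03 0 0 0;0 0 -0.08 0 0 0;0 0 -0.14 0 0 0;0 0 -0.19 0 0 0;0.05 -0.04 -0.19 0 0 0;0.1 -0.085 -0.19 0 0 0;0.15 -0.13 -0.19 0 0 0;0.2 -0.175 -0.19 0 0 0;0.25 -0.22 -0.19 0 0 0;0.3 -0.265 -0.19 0 0 0;0.34 -0.3 -0.19 0 0 0;0.362 -0.322 -0.19 0 0 0;0.362 -0.322 -0.19 0 0 0;0.362 -0.322 -0.19 0 0 0;0.362 -0.322 -0.19 0 0 0'
cat > look.py <<'E'
import sys
from h import *
cal=calibration("wrist"); im=grab_frame("wrist"); cv2.imwrite(f"pics/{sys.argv[1]}.png",im[:,:,::-1]); s=state(); print(s["ee_pos"],s["gripper_width"])
for n in sys.argv[2:]:
    for r in tip_of(n,"wrist")[:1]: print(n,r,np.round(ray("wrist",r["location"],0,cal),1))
E
python3 look.py w2 saucer_yellow cup_yellow; python3 -c "
from h import *
print(rows([633.5,-146.6,48]))"
```

```text
time_s: 5.12
ee_pos: [632.3, -146.9, 137.5]
ee_rot: [179.9, 0.0, -15.2]
force: [0.6, -0.5, -2.2]
gripper_width: 58.5
[ 632.21276263 -147.10840409  137.82327976] 58.5335493221731
saucer_yellow {'location': [275.4, 200.6], 'confidence': 0.75} [ 635.8 -145.7    0. ]
cup_yellow {'location': [273.5, 241.7], 'confidence': 0.86} [ 597.1 -133.3    0. ]
[ 0.0013 -0.0021  0.1807  0.      0.      0.    ]
```

View pics/w2.png

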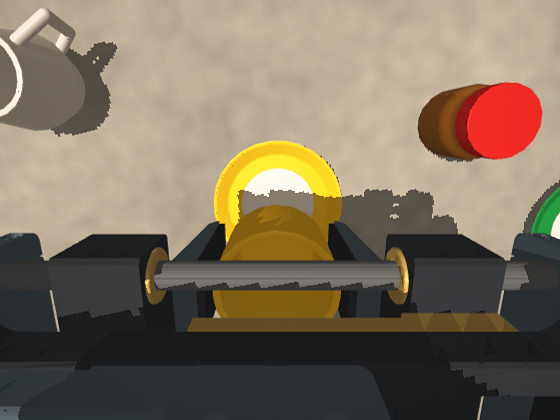

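The cup is held straight. The saucer, at (278,200), is ahead of it as expected, and the honey jar and milk jug are clear.

```bash
python3 -m jog '0.003 -0.003 0.03 0 0 0;0.003 -0.003 0.07 0 0 0;0.003 -0.003 0.11 0 0 0;0.003 -0.003 0.14 0 0 0;0.003 -0.003 0.16 0 0 0;0.003 -0.003 0.17 0 0 0;0.003 -0.003 0.176 0 0 0;0.003 -0.003 0.18 0 0 0;0.003 -0.003 0.18 0 0 0;0.003 -0.003 0.18 0 0 0;0.003 -0.003 0.18 0 0 0'
```

```text
time_s: 6.18
ee_pos: [635.0, -146.5, 49.2]
ee_rot: [179.9, -0.2, -15.2]
force: [0.3, 0.5, -0.8]
gripper_width: 58.3
```

```bash
python3 -m jog '0 0 0.003 0 0 0;0 0 0.003 0 0 0;0 0 0.003 0 0 0'
python3 -m jog '0 0 0.002 0 0 0;0 0 0.002 0 0 0;0 0 0.002 0 0 0;0 0 0.002 0 0 0;0 0 0.002 0 0 0;0 0 0.002 0 0 0' 1
python3 -m jog '0 0 -0.06 0 0 0;0 0 -0.12 0 0 0;0 0 -0.2 0 0 0;0 0 -0.28 0 0 0;0 0 -0.34 0 0 0;0 0 -0.34 0 0 0;0 0 -0.34 0 0 0'
python3 -c "
from h import *
print(rows([457,-77,220],63))"
```

```text
time_s: 6.43
ee_pos: [635.0, -146.5, 49.1]
ee_rot: [179.9, -0.2, -15.2]
force: [-2.1, -0.2, 4.9]
gripper_width: 58.7
time_s: 6.93
ee_pos: [635.1, -146.5, 48.0]
ee_rot: [179.9, -0.2, -15.2]
force: [-0.7, -0.0, -0.4]
gripper_width: 91.0
time_s: 7.52
ee_pos: [635.4, -146.4, 220.3]
ee_rot: [179.9, -0.5, -15.2]
force: [0.1, 0.7, -1.0]
gripper_width: 91.1
[-0.3808 -0.0403 -0.0026  0.0042 -0.0041 -0.8692]
```

```bash
python3 -m jog '-0.381 -0.04 -0.003 0.004 -0.004 -0.869;-0.381 -0.04 -0.003 0.004 -0.004 -0.869;-0.381 -0.04 -0.003 0.004 -0.004 -0.869;-0.381 -0.04 -0.003 0.004 -0.004 -0.869;-0.381 -0.04 -0.003 0.004 -0.004 -0.869;-0.381 -0.04 -0.003 0.004 -0.004 -0.869;-0.381 -0.04 -0.003 0.004 -0.004 -0.869;-0.381 -0.04 -0.003 0.004 -0.004 -0.869;-0.381 -0.04 -0.003 0.004 -0.004 -0.869;-0.381 -0.04 -0.003 0.004 -0.004 -0.869;-0.381 -0.04 -0.003 0.004 -0.004 -0.869;-0.381 -0.04 -0.003 0.004 -0.004 -0.869;-0.381 -0.04 -0.003 0.004 -0.004 -0.869;-0.381 -0.04 -0.003 0.004 -0.004 -0.869'; python3 look.py w3 cup_blue sugar_pot
```

```text
time_s: 8.68
ee_pos: [456.4, -77.0, 219.3]
ee_rot: [-179.9, 0.0, 62.8]
force: [0.3, 0.3, -0.8]
gripper_width: 91.2
[456.52094962 -77.00940599 219.52679818] 91.26111569523093
sugar_pot {'location': [205.6, 24.4], 'confidence': 0.94} [469.9 113.4   0. ]
```

View pics/w3.png

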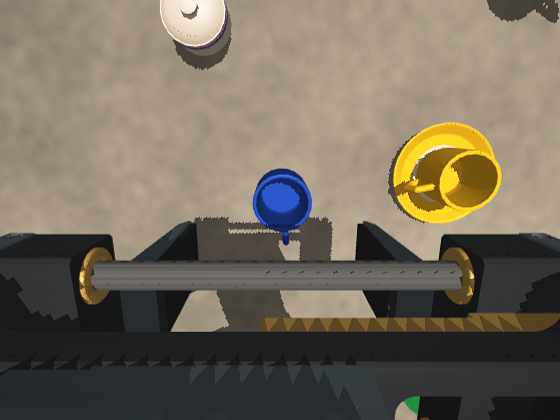

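The blue rim is centred at (282,200) with its handle straight down, so the yaw is good. The yellow cup is standing in its saucer.

```bash
python3 - <<'E'
from h import *
p=ray("wrist",(282,200),62);print(p); print(rows([p[0],p[1],42])); 
E
```

```text
[461.96308108 -79.64899181  62.        ]
[2.000e-04 1.180e-02 3.558e-01 0.000e+00 0.000e+00 0.000e+00]
```

```bash
python3 -m jog '0 0.012 0.06 0 0 0;0 0.012 0.12 0 0 0;0 0.012 0.18 0 0 0;0 0.012 0.24 0 0 0;0 0.012 0.3 0 0 0;0 0.012 0.33 0 0 0;0 0.012 0.356 0 0 0;0 0.012 0.356 0 0 0;0 0.012 0.356 0 0 0;0 0.012 0.356 0 0 0'
python3 -m jog '0 0 0 0 0 0;0 0 0 0 0 0;0 0 0 0 0 0;0 0 0 0 0 0;0 0 0 0 0 0;0 0 0 0 0 0;0 0 0 0 0 0;0 0 0 0 0 0' -1 25
python3 -c "
from h import *
print(rows([539,392.6,138]))"
```

```text
time_s: 9.67
ee_pos: [462.7, -80.0, 42.6]
ee_rot: [179.9, -0.0, 62.9]
force: [0.5, 0.2, 0.5]
gripper_width: 91.4
time_s: 10.33
ee_pos: [462.6, -79.9, 42.9]
ee_rot: [179.9, -0.0, 62.9]
force: [-1.9, 0.7, 4.9]
gripper_width: 59.4
[ 0.9109 -0.2944 -0.1903  0.      0.      0.    ]
```

```bash
python3 -m jog '0 0 -0.03 0 0 0;0 0 -0.08 0 0 0;0 0 -0.14 0 0 0;0 0 -0.2 0 0 0;0.06 -0.02 -0.2 0 0 0;0.13 -0.042 -0.2 0 0 0;0.2 -0.065 -0.2 0 0 0;0.27 -0.087 -0.2 0 0 0;0.34 -0.11 -0.2 0 0 0;0.41 -0.133 -0.2 0 0 0;0.48 -0.155 -0.2 0 0 0;0.55 -0.178 -0.2 0 0 0;0.62 -0.2 -0.2 0 0 0;0.69 -0.223 -0.2 0 0 0;0.76 -0.246 -0.2 0 0 0;0.82 -0.265 -0.195 0 0 0;0.87 -0.281 -0.19 0 0 0;0.911 -0.294 -0.19 0 0 0;0.911 -0.294 -0.19 0 0 0;0.911 -0.294 -0.19 0 0 0'
python3 look.py w4 saucer_blue; python3 -c "
from h import *
print(rows([539.5,392.6,49]))"
```

```text
time_s: 12.0
ee_pos: [538.8, 393.3, 136.5]
ee_rot: [180.0, 0.1, 63.0]
force: [0.3, -0.7, -1.5]
gripper_width: 59.4
[538.75096396 392.23969069 136.8165066 ] 59.26874015788447
saucer_blue {'location': [276.5, 208.3], 'confidence': 0.6} [537.7 390.2   0. ]
[0.0025 0.0003 0.1763 0.     0.     0.    ]
```

```bash
python3 -m jog '0.001 0 0.03 0 0 0;0.001 0 0.07 0 0 0;0.001 0 0.11 0 0 0;0.001 0 0.14 0 0 0;0.001 0 0.16 0 0 0;0.001 0 0.168 0 0 0;0.001 0 0.175 0 0 0;0.001 0 0.178 0 0 0;0.001 0 0.18 0 0 0;0.001 0 0.18 0 0 0;0.001 0 0.18 0 0 0'
```

```text
time_s: 13.02
ee_pos: [539.5, 391.8, 49.0]
ee_rot: [179.9, 0.0, 62.9]
force: [-0.6, -3.5, 6.7]
gripper_width: 58.5
```

```bash
python3 -m jog '0 0 0 0 0 0;0 0 0 0 0 0;0 0 0 0 0 0;0 0 0 0 0 0;0 0 0 0 0 0;0 0 0 0 0 0' 1
python3 -m jog '0 0 -0.06 0 0 0;0 0 -0.12 0 0 0;0 0 -0.2 0 0 0;0 0 -0.28 0 0 0;0 0 -0.34 0 0 0;0 0 -0.34 0 0 0;0 0 -0.34 0 0 0'
python3 -c "
from h import *
print(rows([467,113,220],63))"
```

```text
time_s: 13.52
ee_pos: [539.5, 391.9, 48.8]
ee_rot: [179.9, 0.0, 62.9]
force: [0.2, -0.8, -0.6]
gripper_width: 90.5
time_s: 14.1
ee_pos: [540.0, 392.7, 221.1]
ee_rot: [179.8, -0.2, 62.9]
force: [0.1, -0.0, 0.0]
gripper_width: 90.9
[-0.5646  0.1248  0.0006  0.0025 -0.0024 -0.0011]
```

```bash
python3 -m jog '-0.565 0.125 0 0 0 0;-0.565 0.125 0 0 0 0;-0.565 0.125 0 0 0 0;-0.565 0.125 0 0 0 0;-0.565 0.125 0 0 0 0;-0.565 0.125 0 0 0 0;-0.565 0.125 0 0 0 0;-0.565 0.125 0 0 0 0;-0.565 0.125 0 0 0 0;-0.565 0.125 0 0 0 0;-0.565 0.125 0 0 0 0'; python3 look.py w5 sugar_pot coaster saucer_blue cup_blue
```

```text
time_s: 15.02
ee_pos: [467.1, 113.6, 219.5]
ee_rot: [179.8, -0.2, 63.0]
force: [-0.4, 0.2, 0.1]
gripper_width: 91.4
[467.15623442 113.82760245 219.62662783] 90.89469947516069
sugar_pot {'location': [274.2, 189.1], 'confidence': 0.92} [465.7 114.6   0. ]
coaster {'location': [149.9, 100.2], 'confidence': 0.86} [388.2 266.8   0. ]
```

View pics/w5.png

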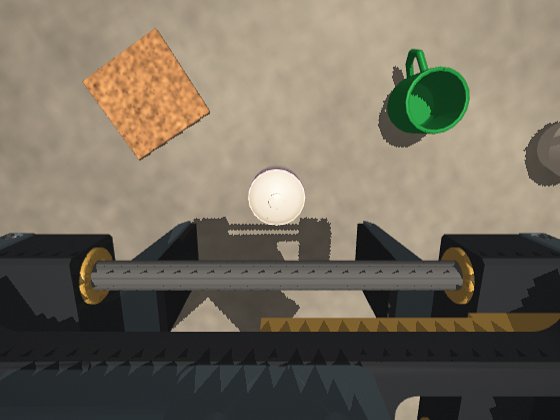

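The pot is centred at (276,196). The coaster's corners put its centre at about (147,95).

```bash
python3 - <<'E'
from h import *
p=ray("wrist",(276,196),46);print(p,ray("wrist",(276,200),65)); print("coaster",ray("wrist",(147,95.5),6)); print(rows([p[0],p[1],31])); 
E
```

```text
[468.15933366 114.57598132  46.        ] [468.08013837 114.53856509  65.        ]
coaster [389.76621032 270.79005273   6.        ]
[ 1.500e-03 -3.000e-04  3.781e-01  0.000e+00  0.000e+00  0.000e+00]
```

```bash
python3 -m jog '0.001 0 0.06 0 0 0;0.001 0 0.12 0 0 0;0.001 0 0.18 0 0 0;0.001 0 0.24 0 0 0;0.001 0 0.3 0 0 0;0.001 0 0.34 0 0 0;0.001 0 0.365 0 0 0;0.001 0 0.378 0 0 0;0.001 0 0.378 0 0 0;0.001 0 0.378 0 0 0;0.001 0 0.378 0 0 0'
python3 -m jog '0 0 0 0 0 0;0 0 0 0 0 0;0 0 0 0 0 0;0 0 0 0 0 0;0 0 0 0 0 0;0 0 0 0 0 0;0 0 0 0 0 0;0 0 0 0 0 0' -1 30
python3 -c "
from h import *
print(rows([388.5,270.7,91]))"
```

```text
time_s: 16.18
ee_pos: [469.1, 114.6, 32.0]
ee_rot: [179.7, -0.3, 63.0]
force: [-0.1, 0.9, -0.6]
gripper_width: 91.5
time_s: 16.85
ee_pos: [469.0, 114.7, 32.2]
ee_rot: [179.7, -0.3, 63.0]
force: [-1.5, 0.7, 4.8]
gripper_width: 59.3
[ 0.2055 -0.2845 -0.118   0.      0.      0.    ]
```

```bash
python3 -m jog '0 0 -0.03 0 0 0;0 0 -0.08 0 0 0;0 0 -0.12 0 0 0;0.04 -0.055 -0.12 0 0 0;0.08 -0.11 -0.12 0 0 0;0.12 -0.165 -0.12 0 0 0;0.16 -0.22 -0.12 0 0 0;0.19 -0.265 -0.12 0 0 0;0.205 -0.285 -0.12 0 0 0;0.205 -0.285 -0.12 0 0 0;0.205 -0.285 -0.12 0 0 0'
python3 -c "
from h import *
print(rows([389,270.7,38]))"
```

```text
time_s: 17.77
ee_pos: [387.7, 270.7, 91.5]
ee_rot: [179.7, -0.2, 63.1]
force: [-0.6, 0.1, -1.2]
gripper_width: 59.4
[0.0007 0.0018 0.107  0.     0.     0.    ]
```

```bash
python3 -m jog '0.001 0.002 0.03 0 0 0;0.001 0.002 0.06 0 0 0;0.001 0.002 0.08 0 0 0;0.001 0.002 0.095 0 0 0;0.001 0.002 0.102 0 0 0;0.001 0.002 0.106 0 0 0;0.001 0.002 0.109 0 0 0;0.001 0.002 0.111 0 0 0;0.001 0.002 0.111 0 0 0;0.001 0.002 0.111 0 0 0'
```

```text
time_s: 18.6
ee_pos: [389.3, 270.0, 38.1]
ee_rot: [179.7, -0.2, 63.1]
force: [-3.1, -5.4, 15.4]
gripper_width: 59.2
```

```bash
python3 -m jog '0 0 0 0 0 0;0 0 0 0 0 0;0 0 0 0 0 0;0 0 0 0 0 0;0 0 0 0 0 0;0 0 0 0 0 0' 1
python3 -m jog '0 0 -0.06 0 0 0;0 0 -0.12 0 0 0;0 0 -0.2 0 0 0;0 0 -0.28 0 0 0;0 0 -0.36 0 0 0;0 0 -0.36 0 0 0;0 0 -0.36 0 0 0'
python3 -c "
from h import *
print(rows([638,131,220],90))"
```

```text
time_s: 19.1
ee_pos: [389.4, 270.0, 38.0]
ee_rot: [179.7, -0.2, 63.1]
force: [-0.2, 0.4, -0.0]
gripper_width: 91.2
time_s: 19.68
ee_pos: [389.3, 270.7, 220.2]
ee_rot: [179.5, -0.5, 63.1]
force: [-0.6, -0.0, -1.8]
gripper_width: 91.3
[-0.0242  0.57    0.005   0.0065 -0.004  -0.2987]
```

```bash
python3 -m jog '-0.024 0.57 0.005 0.006 -0.004 -0.299;-0.024 0.57 0.005 0.006 -0.004 -0.299;-0.024 0.57 0.005 0.006 -0.004 -0.299;-0.024 0.57 0.005 0.006 -0.004 -0.299;-0.024 0.57 0.005 0.006 -0.004 -0.299;-0.024 0.57 0.005 0.006 -0.004 -0.299;-0.024 0.57 0.005 0.006 -0.004 -0.299;-0.024 0.57 0.005 0.006 -0.004 -0.299;-0.024 0.57 0.005 0.006 -0.004 -0.299;-0.024 0.57 0.005 0.006 -0.004 -0.299;-0.024 0.57 0.005 0.006 -0.004 -0.299'; python3 look.py w6 cup_green
```

```text
time_s: 20.6
ee_pos: [636.5, 131.8, 218.9]
ee_rot: [-179.9, 0.0, 90.1]
force: [-0.6, 0.5, 0.9]
gripper_width: 91.2
[636.55423471 132.01299982 219.5099656 ] 90.98828795013696
cup_green {'location': [282.9, 190.9], 'confidence': 0.85} [644.7 128.9   0. ]
```

View pics/w6.png

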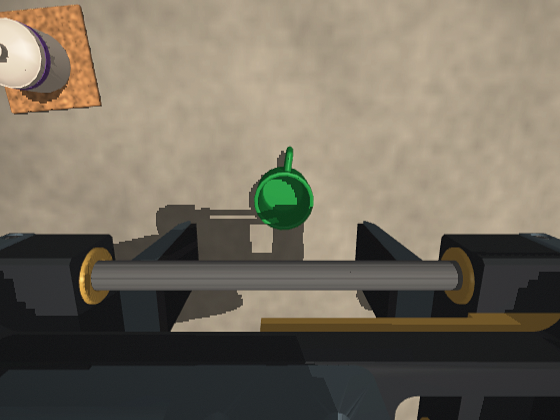

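The green rim is centred at (284,200) with its handle about 8° off straight up, which clears the pads. The pot stands on the coaster.

```bash
python3 - <<'E'
from h import *
p=ray("wrist",(284,200),62);print(p); print(rows([p[0],p[1],42])); 
E
```

```text
[645.19070724 131.95056108  62.        ]
[-3.000e-04  1.700e-02  3.558e-01  0.000e+00  0.000e+00  0.000e+00]
```

```bash
python3 -m jog '0 0.017 0.06 0 0 0;0 0.017 0.12 0 0 0;0 0.017 0.18 0 0 0;0 0.017 0.24 0 0 0;0 0.017 0.3 0 0 0;0 0.017 0.33 0 0 0;0 0.017 0.356 0 0 0;0 0.017 0.356 0 0 0;0 0.017 0.356 0 0 0;0 0.017 0.356 0 0 0'
python3 -m jog '0 0 0 0 0 0;0 0 0 0 0 0;0 0 0 0 0 0;0 0 0 0 0 0;0 0 0 0 0 0;0 0 0 0 0 0;0 0 0 0 0 0;0 0 0 0 0 0' -1 25
python3 -c "
from h import *
print(rows([500,-100,165]),rows([535,-419.5,165]))"
```

```text
time_s: 21.53
ee_pos: [645.6, 132.7, 43.3]
ee_rot: [179.9, -0.0, 90.2]
force: [-0.5, -0.6, 0.2]
gripper_width: 91.1
time_s: 22.2
ee_pos: [645.3, 132.6, 43.6]
ee_rot: [179.9, -0.0, 90.2]
force: [-2.8, -1.2, 5.1]
gripper_width: 59.3
[-0.4645 -0.2915 -0.2432  0.      0.      0.    ] [-1.1037 -0.2232 -0.2432  0.      0.      0.    ]
```

```bash
python3 -m jog '0 0 -0.03 0 0 0;0 0 -0.08 0 0 0;0 0 -0.14 0 0 0;0 0 -0.2 0 0 0;-0.03 -0.02 -0.243 0 0 0;-0.09 -0.056 -0.243 0 0 0;-0.15 -0.094 -0.243 0 0 0;-0.21 -0.132 -0.243 0 0 0;-0.27 -0.17 -0.243 0 0 0;-0.33 -0.207 -0.243 0 0 0;-0.39 -0.245 -0.243 0 0 0;-0.44 -0.276 -0.243 0 0 0;-0.465 -0.292 -0.243 0 0 0;-0.465 -0.292 -0.243 0 0 0'
python3 -c "
from h import *
print(rows([535,-419.3,139],90))"
```

```text
time_s: 23.37
ee_pos: [497.9, -102.6, 164.5]
ee_rot: [-180.0, 0.0, 90.0]
force: [1.0, -0.0, -1.3]
gripper_width: 59.8
[-6.334e-01  7.470e-02  5.140e-02 -0.000e+00  4.000e-04 -4.000e-04]
```

```bash
python3 -m jog '-0.03 0.004 0 0 0 0;-0.09 0.011 0 0 0 0;-0.16 0.019 0 0 0 0;-0.23 0.027 0 0 0 0;-0.3 0.035 0 0 0 0;-0.37 0.044 0 0 0 0;-0.44 0.052 0 0 0 0;-0.51 0.06 0 0 0 0;-0.57 0.067 0.02 0 0 0;-0.61 0.072 0.04 0 0 0;-0.633 0.075 0.051 0 0 0;-0.633 0.075 0.051 0 0 0;-0.633 0.075 0.051 0 0 0'
python3 look.py w7 saucer_green
python3 -c "
from h import *
print(rows([535,-420.2,50],90))"
```

```text
time_s: 24.45
ee_pos: [535.3, -418.1, 138.3]
ee_rot: [-179.9, -0.1, 90.0]
force: [0.1, 0.4, -1.0]
gripper_width: 59.8
[ 535.54316558 -417.63890797  139.03866308] 59.515150349644784
saucer_green {'location': [273.8, 205.9], 'confidence': 0.85} [ 533.6 -419.2    0. ]
[-5.400e-03 -1.300e-03  1.792e-01  1.000e-04 -1.000e-04  3.000e-04]
```

```bash
python3 -m jog '-0.002 -0.001 0.03 0 0 0;-0.002 -0.001 0.07 0 0 0;-0.002 -0.001 0.11 0 0 0;-0.002 -0.001 0.14 0 0 0;-0.002 -0.001 0.16 0 0 0;-0.002 -0.001 0.17 0 0 0;-0.002 -0.001 0.177 0 0 0;-0.002 -0.001 0.181 0 0 0;-0.002 -0.001 0.182 0 0 0;-0.002 -0.001 0.182 0 0 0;-0.002 -0.001 0.182 0 0 0'
```

```text
time_s: 25.47
ee_pos: [535.7, -418.7, 49.6]
ee_rot: [179.9, 0.0, 90.0]
force: [0.3, 1.6, 1.6]
gripper_width: 59.5
```

Contact has begun, so I'll lower it slightly more, release, retreat and check.

```bash
python3 -m jog '0 0 0.003 0 0 0;0 0 0.003 0 0 0;0 0 0.003 0 0 0'
python3 -m jog '0 0 0.001 0 0 0;0 0 0.001 0 0 0;0 0 0.001 0 0 0;0 0 0.001 0 0 0;0 0 0.001 0 0 0;0 0 0.001 0 0 0' 1
python3 -m jog '0 0 -0.06 0 0 0;0 0 -0.12 0 0 0;0 0 -0.2 0 0 0;0 0 -0.28 0 0 0;-0.06 0 -0.36 0 0 0;-0.14 -0.08 -0.36 0 0 0;-0.2 -0.16 -0.36 0 0 0;-0.2 -0.24 -0.36 0 0 0;-0.2 -0.32 -0.36 0 0 0;-0.2 -0.4 -0.36 0 0 0;-0.2 -0.48 -0.36 0 0 0;-0.2 -0.56 -0.36 0 0 0;-0.2 -0.6 -0.36 0 0 0;-0.2 -0.6 -0.36 0 0 0'
python3 - <<'E'
from h import *
ims=[]
for cam in("top","scene"):
    im=grab_frame(cam); cv2.imwrite(f"pics/{cam}9.png",im[:,:,::-1]); ims.append(im)
    for n in "cup_blue cup_yellow cup_green sugar_pot honey_jar milk_jug".split():
        z=0 if n[0] in"hm" else 6
        print(cam,n,[(r["confidence"],np.round(ray(cam,r["location"],z),0)[:2]) for r in tip_of(n,cam)[:1]])
t=cv2.resize(ims[0][120:320,100:500],(800,400),interpolation=cv2.INTER_CUBIC); cv2.imwrite("pics/top9c.png",t[:,:,::-1])
E
```

```text
time_s: 25.72
ee_pos: [535.7, -418.7, 49.6]
ee_rot: [179.9, 0.1, 90.0]
force: [-1.1, 0.6, 4.7]
gripper_width: 59.6
time_s: 26.22
ee_pos: [535.7, -418.8, 48.9]
ee_rot: [179.9, 0.1, 90.0]
force: [1.1, 0.5, 0.2]
gripper_width: 91.0
time_s: 27.38
ee_pos: [229.6, -518.2, 228.7]
ee_rot: [-179.9, 0.0, 89.7]
force: [0.4, 0.5, -0.0]
gripper_width: 91.1
top cup_blue [(0.8, array([533., 392.]))]
top cup_yellow [(0.94, array([ 630., -147.]))]
top cup_green [(0.62, array([ 535., -414.]))]
top sugar_pot [(0.66, array([388., 267.]))]
top honey_jar [(0.64, array([ 657., -305.]))]
top milk_jug [(0.64, array([779.,   9.]))]
scene cup_blue [(0.7, array([545., 388.]))]
scene cup_yellow [(0.96, array([ 632., -144.]))]
scene cup_green [(0.68, array([ 540., -424.]))]
scene sugar_pot [(0.8, array([385., 274.]))]
scene honey_jar [(0.64, array([ 658., -308.]))]
scene milk_jug [(0.79, array([782.,  15.]))]
```

View pics/top9c.png

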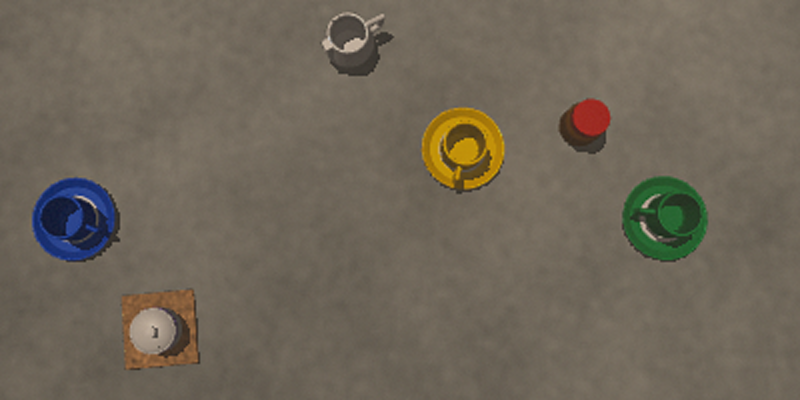

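View pics/scene9.png

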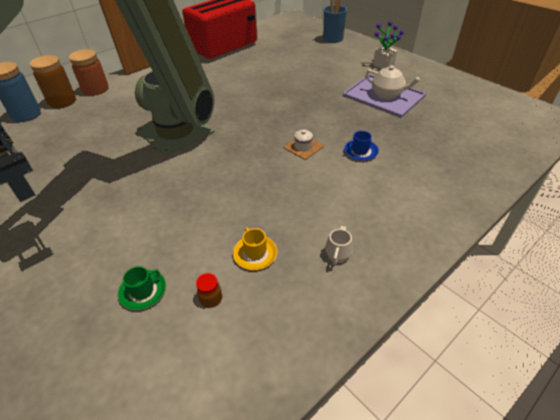

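All four pieces stand in their places. As a last check on centring, I'll convert the rim centres in the crop (blue 65,218; yellow 465,146; green 680,214; pot knob 155,331) to positions.

```bash
python3 - <<'E'
from h import *
for n,c,z,g in(("blue",(65,218),68,(539,392.6)),("yellow",(465,146),68,(633.5,-146.6)),("green",(680,214),68,(535,-419.3)),("pot",(155,331),65,(388,270.7))):
    print(n,np.round(ray("top",(100+c[0]/2-.25,120+c[1]/2-.25),z)[:2]-g,1))
E
```

```text
blue [ -3.6 -10.3]
yellow [-6.5  3.3]
green [ 0.7 -0.1]
pot [  0.8 -10. ]
```

The pixels I picked by eye suggest offsets near 10 mm for the blue cup and the pot. That's too close to the limit, so I'll overlay the expected rims on enlarged crops.

```bash
python3 - <<'E'
from h import *
im=cv2.imread("pics/top9.png"); tiles=[]; a=np.linspace(0,2*np.pi,60)
for n,z,r,g in(("blue",68,30,(539,392.6)),("yellow",68,30,(633.5,-146.6)),("green",68,30,(535,-419.3)),("pot",46,30,(388,270.7))):
    c=proj("top",[[*g,40]])[0].astype(int); x0,y0=c-24
    t=cv2.resize(im[y0:y0+48,x0:x0+48],(384,288*4//3),interpolation=cv2.INTER_CUBIC)
    t=cv2.convertScaleAbs(t,alpha=1.6)
    for zz,rr,col in((z,r,(255,0,255)),(13,58,(255,255,255)) if n!="pot" else (65,6,(0,0,255))):
        P=proj("top",np.c_[g[0]+rr*np.cos(a),g[1]+rr*np.sin(a),np.full(60,zz)])
        cv2.polylines(t,[np.int32((P-[x0,y0]+.5)*8)],True,col,1)
    tiles.append(cv2.resize(t,(300,300)))
cv2.imwrite("pics/chk.png",np.vstack([np.hstack(tiles[:2]),np.hstack(tiles[2:])]))
E
```

```text
(no output)
```

View pics/chk.png

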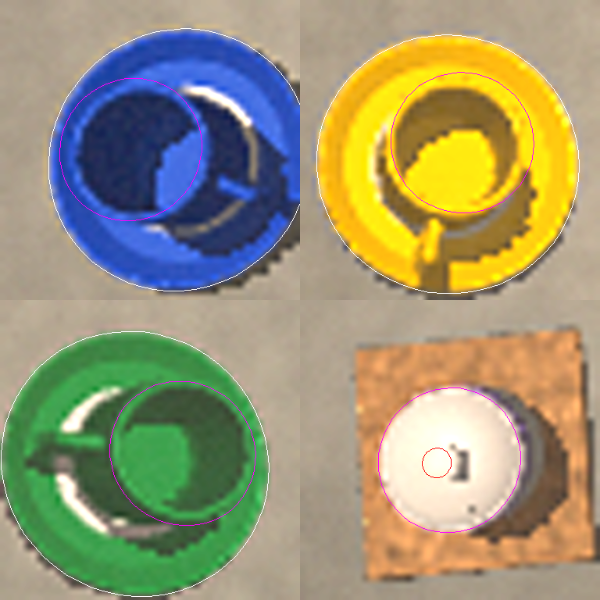

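Measured properly, every rim and the pot's wall lies within about 1 pixel (3 mm) of where a centred piece would appear. The 10 mm offsets came from my rough pixel picks. Handing in.

```bash
python3 -c "
from workcell import *
print(state()['time_s'],job_done())"
```

```text
the job is handed in; nothing more can be done
28.0833 None
```

The table is set: each cup stands in the saucer of its own colour and the sugar pot is on the coaster. I handed the job in at 28 s of the 104 s allowed. It reports no verdict.

- **Setting down:** Each piece was lowered until the wrist force showed contact and only then released. The gripper ended open and well clear of everything.
- **Last checks:** Expected outlines drawn over the final top picture put all three cup rims and the pot wall within about 1 pixel (3 mm) of centre. The pieces look upright.
- **Honey jar and milk jug:** The networks placed them within about 7 mm of their first readings, which is about the networks' scatter. I never went near them.
- **Disagreements:** A rough check by eye gave offsets of about 10 mm for the blue cup and the pot, and 7 mm for the yellow cup. The networks' final readings put the pieces up to about 8 mm off centre, with the two cameras disagreeing on direction. I trusted the overlay; I did not take a second close wrist view.

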